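Latch the end cover of the spares case

TASK

Close up the spares case: hook the claw of its draw latch over the keeper on the end cover, draw it back by feel until it just bites, then swing the lever back over centre until it lies flat, so that the cover is drawn in on its seal. Go gently: no hard pull on the claw while you hold it, no hard push on claw, lever or cover. Leave everything else where it is.

Things in the scene. Friction and masses are not known exactly. Their poses are not given: they have to be found in the camera images.
- case: Black spares case, aluminium edges, steel corners; 220 mm wide (x -110 to 110), 300 mm long (y -300 to 0), flat top at z = 150. It stands fast. Origin on the table under the middle of the seam between case and end cover; y is level and points from the case to the cover, x along the seam and parallel to all the latch's hinge pins, z up. A steel draw latch is bolted on top at x = 0.
- cover: End cover, 220 mm wide, 42 mm deep, 140 mm high, at case y 3 to 45, its top level with the case's; origin on its hinge along the bottom of the seam, axes as the case's. It leans out by about 0.045 rad now, on its uncompressed sponge seal, and the seam gapes about 6 mm at the top; 0.00 to 0.03 rad once drawn in. The seal is a spring, about 18 N per mm at the keeper.
- lever (a joint): Angle of the lever: 0 = shut, flat, pointing away from the cover; 1.57 = upright; 2.3 = stop, leaning towards the cover. Slight hinge friction (0.025 N m): it stays where it is left. With the claw hooked it resists most at 0.8 to 1.3 (up to 10 N pushed 42 mm from the pivot); below about 0.4 it is over centre and pulls itself shut.
- pivot (a point): Middle of the lever's pivot pin, between the two ears of the latch base (40 x 42 mm plate): 26 mm behind the seam (case y = -26 mm), 14 mm above the case top. The lever has two cheeks, 26 mm apart over all, 10 mm deep (3.5 mm to the inner, 6.5 mm to the outer side of the line through the pin), reaching 56 mm from this pin, with a thumb plate between them.
- thumb_plate: The lever's thumb plate, 23 x 31 x 3 mm, between the cheeks from 26 to 57 mm from the pivot, its last 10 mm turned up a little. Origin in the middle of its outer face, 41 mm along the lever from the pivot and 8 mm off the line through it; z out of that face, which looks up when shut and at the cover when upright; y back to the pivot. The cheeks stand 1.5 mm behind this face.
- claw_pin (a point): Middle of the pin that hinges the claw on the lever. With the lever shut it is 10 mm from the pivot towards the lever's end (case -y) and 3 mm below it; it turns about the pivot with the lever, so leaning the lever towards the cover carries the claw out by up to 14 mm.
- claw: Steel claw plate, 4 mm thick, origin on its hinge pin, y along the plate to the hook, x along the pin, z its upper side. Arm 16 mm wide to y = 34, then a head 32 mm wide to y = 60 ending in a lip turned down. Stiff hinge (0.016 N m): it starts standing up and keeps its angle to the lever, so swinging the lever back lifts it off again unless its lip already pulls on the keeper.
- claw_head (a point): Middle of the claw's head, 47 mm along the claw from its pin: the place to hold it, across the side edges of its 32 mm width (along the case's x). Gripped tightly it hardly pivots between the fingers, so lay it down first. Moving it along swings the lever; the two hinges drag with about 4 N until the lip meets the strike.
- claw_lip (a point): Inner (pin-side) lower edge of the claw's lip: 55 mm from the pin along the claw, 8 mm below the plate's middle plane. The lip is 32 mm wide and 4 mm thick.
- keeper: Keeper on the cover's top edge: steel plate 26 x 22 x 2.5 mm with an upright strike 24 mm wide, 3.5 mm thick, 9 mm high, leaning slightly away from the case. Slotted screw holes: its place differs by up to 1.5 mm either way from case to case. Origin: plate's underside, 9 mm beyond the cover's hinge line.
- keeper_edge (a point): Outer (far from the case) top edge of the strike, 9 mm above the cover's top; axes as the keeper's, y away from the case, z up. The claw is hooked when its plate rests on the strike and its lip hangs beyond and below this edge.
- paper_roll: a paper roll 54 mm across and 58 mm high, standing on the case's top at its far end from the latch; to be left alone.
- paper_roll_b: a second such roll, on the table beyond the end cover; to be left alone.
- board: a bare green circuit board 200 x 110 x 18 mm lying on the table; to be left alone.
- board_b: a smaller green circuit board 170 x 90 x 18 mm lying on the table; to be left alone.
- carton: a brown carton 150 x 100 x 75 mm; to be left alone.
- white_box: a white carton 120 x 130 x 110 mm; to be left alone.
- adjuster: a black wire-feed adjuster with a steel spindle, 160 x 50 x 40 mm; to be left alone.
- screwdriver: a black-handled screwdriver 200 mm long; to be left alone.

How it is judged:
By the outcome, as a careful person would: the job done as asked, in the order asked, and still so for the second after the job is handed in, with the robot touching nothing.
It also fails if it takes over 69 s, if anything falls off the work surface, if the arm or the gripper's body presses on something with over 40 N, if the wrist force passes 120 N, or if a joint passes its speed limit or range.

ROBOT

A 7-joint arm with a two-finger parallel gripper is mounted at the origin on the work surface. World frame = base frame: x ahead of the robot, y to its left, z up, the work surface at z = 0. Lengths are in m, angles in rad, forces in N, time in s.
With the tool pointing down it reaches from about 0.4 to 0.85 m from the base axis. Payload 4.5 kg.
Tool frame: the origin (TCP) lies on the mounting face of the last link; the fingertips stand 173 mm ahead of it and the grasp point (between the pads) lies ctrl.grip_depth ahead of it (ctrl.grip_depth is the distance from the TCP to the grasp point, in m); y points along the fingers, z is the direction in which the jaws open and shut, and the axes are right-handed (so a half turn about y gives the same grasp; the last joint's range is limited). The gripper opens to 85 mm and grips with 20 to 120 N. Pads are 22 mm wide; open, the fingers measure 114 mm over their backs; the gripper's body (76 mm by 85 mm) begins 54 mm behind the grasp point. The pads swing forward as they close: fully open they stand 13 mm farther back than shut.
Start: joints at [0.034, 0.689, -0.195, 1.565, 0.157, 0.902, -0.215], TCP at [0.625, 0, 0.405] pointing down, gripper open.
Joint ranges: [-3.01, 3.01], [-0.46, 2.08], [-1.47, 1.51], [0.13, 2.56], [-1, 4.14], [0.04, 2.09], [-2.66, 2.66]. Speed limits (rad/s): [2.57, 2.57, 3.14, 3.14, 3.14, 3.14, 3.14].

INTERFACE

Orientations are given as a rotation vector (axis times angle).
In Python, from rig import ctrl gives the robot as it stands. The module is installed in compiled form; this text tells all that it offers.
- The arm moves only by the tool carry_out, never from a script. Its argument "increments" is a list of rows, each an object of numbers: "x", "y", "z": the shift along the tool's x, y, z each as a share of 0.1 m, from -1 to 1; "rx", "ry", "rz": the turn, a rotation vector about the tool's x, y, z each as a share of 1.5 rad, from -1 to 1. In form: [{"x": .., "y": .., "z": .., "rx": .., "ry": .., "rz": ..}, ...]. A call has 1 to 12 rows; each row is the pose to reach, as a shift and turn from the pose commanded when the call began, along the tool's axes at that moment; what a row does not reach only later rows make up. A row lasts 1/8 s, in which the tool goes at most 62.5 mm and 10.7 degrees, less where a joint would pass 70% of its speed; a pose out of reach is approached as far as the arm can. A call with a number of a shift or a turn outside -1 to 1 is refused whole. A call with a gripper value outside its range is refused whole. "grip" is the closure, from -1 (fully open) to 1 (shut), set as the call begins (left out, the last holds). The fingers move at their own pace and stop on an object; "newtons" is the grip in N (left out, the last holds). Time passes only in rows, so rows that repeat a pose let the fingers close. It gives the time, the measured TCP pose, the force and the opening at its end, in the units of the state.
- ctrl.get_obs(): the state, without advancing time (a new reading comes with each control period).
- ctrl.capture(name): name is "scene" or "side" or "wrist"; returns (picture, depth): 400x640x3 uint8, red, green, blue; 400x640 float32, m along the optical axis (not along the pixel's ray), 0 where there is no reading.
- ctrl.get_calibration(name): a dict with "fov_y" (degrees; the focal length in pixels is half the picture's height over the tangent of half this angle, whatever the lens; pixels are square), "cx", "cy" (the principal point, pixels), "T" (4x4, takes a point from camera to world coordinates). Camera axes: x right, y up, looking along -z (the intrinsics and any distortion apply to the point x, -y, -z); pixel columns grow to the right and rows downward; lengths in m; the calibration is good to about 2 mm. A picture is of the moment at which its call begins: read the wrist's pose just before it. get_calibration takes no time and is no camera call; for the wrist camera it gives the pose at the moment of the call.
- ctrl.finish_job(): hands the job in, once; it reports no verdict.
The state is a dict: "t": time; "qpos": joint angles; "joint_vel": joint speeds; "effort": joint torques, N m; "tool_pos": TCP position; "tcp_rot": TCP orientation; "ft_force": force on the tool from outside, world axes, zero at the start; "ft_torque": the same for the moment, N m; "grip_width": finger opening in m.
Only numpy, scipy, OpenCV 4.12 (cv2) and the standard library are available. Lean on these libraries where they do the work, as an engineer would, in place of code of your own. Each camera call takes 0.05 s, during which the arm holds its last target. There are 200 camera calls.

## Working session

There is one attempt and no reset: what is moved stays moved. The work goes in short steps, Python scripts to look and compute and a tool call to move; the robot and the scene stay as the last step left them, time stands still between calls to the robot, and variables do not carry over. Pictures are saved under pics/ and viewed, about 8 in all and at most 12, crops included, and the job is handed in when it is done.

Besides the shell and the picture viewer there is one more tool, called after "Emit:" by a JSON object that holds its "name" and its "arguments", one argument or row to a line. carry_out: Moves the arm, as the interface text tells. Its arguments: {"type":"object","properties":{"increments":{"type":"array"},"grip":{"type":"number"},"newtons":{"type":"number"}},"required":["increments"]}

```bash
mkdir -p pics; cat > h.py <<'E'
import numpy as np, cv2
from scipy.spatial.transform import Rotation as R
from rig import ctrl
def cap(n):
    c=ctrl.get_calibration(n); p,d=ctrl.capture(n); return p,d,c
def world(c,d,u,v,z=None):
    f=200/np.tan(np.radians(c["fov_y"])/2); z=d[int(v),int(u)] if z is None else z
    return (c["T"]@[(u-c["cx"])/f*z,-(v-c["cy"])/f*z,-z,1])[:3]
def proj(c,P):
    f=200/np.tan(np.radians(c["fov_y"])/2); q=np.linalg.inv(c["T"])@np.r_[P,1]
    return c["cx"]+f*q[0]/-q[2], c["cy"]-f*q[1]/-q[2]
def save(n,p,box=None,s=1):
    if box: p=p[box[1]:box[3],box[0]:box[2]]
    cv2.imwrite("pics/"+n,cv2.resize(p[:,:,::-1],None,fx=s,fy=s,interpolation=cv2.INTER_CUBIC))
def st():
    o=ctrl.get_obs(); print({k:np.round(v,4).tolist() for k,v in o.items() if k!="effort"}); return o
E
python3 - <<'E'
from h import *
st(); print(ctrl.grip_depth)
ims=[]
for n in("scene","side","wrist"):
    p,d,c=cap(n); np.savez("pics/"+n+"0",p=p,d=d,T=c["T"],fov=c["fov_y"],cx=c["cx"],cy=c["cy"]); ims.append(p); print(n,c)
x=np.vstack([np.hstack(ims[:2]),np.hstack([ims[2],ims[2]*0])])
save("a.png",x,None,0.625)
E
```

```text
{'t': 0.0, 'qpos': [0.0338, 0.69, -0.1945, 1.5664, 0.1573, 0.9025, -0.2151], 'joint_vel': [0.0016, -0.001, 0.0009, -0.0005, -0.0013, 0.0009, 0.0005], 'tool_pos': [0.6246, -0.0, 0.4038], 'tcp_rot': [-1.2108, 1.2106, -1.2083], 'ft_force': [0.0948, 0.0432, 0.1851], 'ft_torque': [-0.0236, 0.0253, 0.0107], 'grip_width': 0.085}
0.1547
scene {'fov_y': 45.16004087714586, 'cx': 314.35287525685186, 'cy': 198.52156329469412, 'T': array([[ 0.45540788, -0.67777467,  0.57725658,  1.32963382],
       [ 0.89015926,  0.35746116, -0.2825562 , -0.44013739],
       [-0.01483737,  0.64252861,  0.76611803,  1.26559232],
       [ 0.        ,  0.        ,  0.        ,  1.        ]])}
side {'fov_y': 47.0995118196403, 'cx': 325.3890552044574, 'cy': 198.1183923223155, 'T': array([[-0.81573881,  0.40856764, -0.40944192, -0.08798043],
       [-0.57816022, -0.55470806,  0.59835586,  0.80780291],
       [ 0.01734811,  0.72482512,  0.68871444,  1.05530479],
       [ 0.        ,  0.        ,  0.        ,  1.        ]])}
wrist {'fov_y': 59.34600399561153, 'cx': 317.6492781903916, 'cy': 201.04506045394152, 'T': array([[ 9.99998904e-01, -4.91743121e-04,  1.39653741e-03,
         6.24891999e-01],
       [ 4.76712832e-05,  9.53439038e-01,  3.01585805e-01,
         7.72659450e-02],
       [-1.47981603e-03, -3.01585408e-01,  9.53438017e-01,
         3.74217038e-01],
       [ 0.00000000e+00,  0.00000000e+00,  0.00000000e+00,
         1.00000000e+00]])}
```

View pics/a.png

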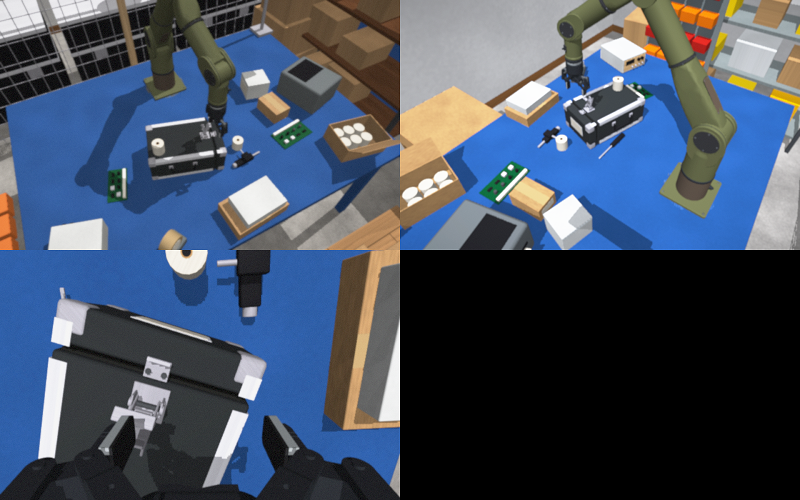

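```bash
python3 - <<'E'
from h import *
z=np.load("pics/wrist0.npz"); save("b.png",z["p"],(60,60,460,360),2)
E
```

```text
(no output)
```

View pics/b.png

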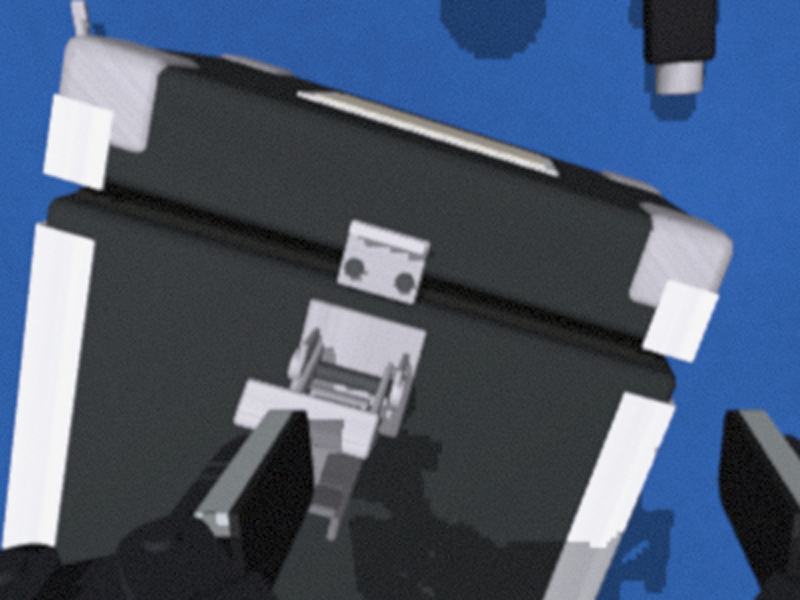

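```bash
python3 - <<'E'
from h import *
z=np.load("pics/wrist0.npz"); d=z["d"]; c=dict(T=z["T"],fov_y=z["fov"],cx=z["cx"],cy=z["cy"])
def w(name,a,b,zz=None):
    u,v=60+a/2,60+b/2; P=world(c,d,u,v)
    if zz:
        o=c["T"][:3,3]; P=o+(P-o)*(zz-o[2])/(P[2]-o[2])
    print(name,np.round(P*1000,1)); return P
w("cseamL",40,228); w("cseamR",670,408)
w("LedgeFar",10,540); w("RedgeFar",580,590)
for n,p in dict(k1=(340,280),k2=(412,300),k3=(427,242),k4=(354,224),hole1=(354,267),hole2=(404,282),base1=(312,303),base2=(423,332),pin=(345,382),headc=(305,410),headL=(238,415),headR=(375,455),headTL=(250,383),headTR=(378,405),dark1=(335,470),dark2=(325,510),covL=(120,100),covR=(690,240),case=(200,400),cov=(250,170),earL=(300,365),earR=(398,390)).items(): w(n,*p)
w("LA",40,230,.15);w("LB",8,540,.15);w("RA",672,407,.15);w("RB",577,597,.15)
E
```

```text
cseamL [470.2  25.3 151.8]
cseamR [679.1 -39.6 151.8]
LedgeFar [433.3 -96.  150.5]
RedgeFar [ 649.5 -117.5  152. ]
k1 [567.    8.4 154.4]
k2 [590.2   1.1 153.3]
k3 [595.9  21.  153.1]
k4 [574.1  28.4 159.5]
hole1 [572.2  13.1 155.3]
hole2 [588.    7.7 154.4]
base1 [5.57e+02 3.00e-01 1.54e+02]
base2 [593.5 -10.1 153.9]
pin [569.4 -22.2 167.3]
headc [575.3  -1.1 226.1]
headL [560.7  -0.8 229.2]
headR [574.  -58.5 151.8]
headTL [562.6   5.2 224.8]
headTR [582.5 -23.5 180.5]
dark1 [575.4 -29.6 206.8]
dark2 [576.6 -31.1 222.6]
covL [502.4  65.5 150.6]
covR [682.2  20.7 149.2]
case [513.2 -37.3 150.5]
cov [539.8  43.8 149.6]
earL [556.4 -14.8 170.3]
earR [586.7 -24.2 168.8]
LA [468.8  24.2 150. ]
LB [432.  -96.4 150. ]
RA [680.2 -40.1 150. ]
RB [ 648.7 -122.6  150. ]
```

```bash
cat >> h.py <<'E'
# case frame
YAW=-0.297; O=np.array([.577,0,0.])
def C(): return R.from_euler('z',YAW).as_matrix()
def w2c(P): return (np.asarray(P)-O)@C()
def c2w(P): return C()@np.asarray(P)+O
def move(ptip_case,Rt,depth=0.173):
    """shift & turn (units) so that point 'depth' ahead of TCP is at case point, with tool rotation Rt"""
    o=ctrl.get_obs(); R0=R.from_rotvec(o["tcp_rot"]).as_matrix(); 
    t=c2w(ptip_case)-Rt[:,0]*depth-o["tool_pos"]
    s=R0.T@t/0.1; r=R.from_matrix(R0.T@Rt).as_rotvec()/1.5
    print("xyz",np.round(s,3),"r",np.round(r,3)); return s,r
def RT(tilt=0):
    """tool down in case frame; tilt>0 leans body towards +y(case)"""
    a=np.array([[0,0,1],[0,1,0],[-1,0,0]],float) # cols: tool x=-z ; set by start
    return C()@R.from_euler('x',-tilt).as_matrix()@A0
A0=R.from_rotvec(np.array([-1,1,-1])*2*np.pi/3/np.sqrt(3)).as_matrix()
E
python3 - <<'E'
from h import *
print(np.round(A0,2)); move([0,-.06,.26],RT())
E
```

```text
[[ 0.  0.  1.]
 [-1.  0.  0.]
 [-0. -1.  0.]]
xyz [-1.081  1.441 -0.145] r [0.001 0.198 0.   ]
```

```bash
sed -i 's/Rt\[:,0\]\*depth/Rt[:,1]*depth/; /a=np.array/d' h.py
python3 - <<'E'
from h import *
move([0,-.06,.26],RT())
E
```

```text
xyz [ 0.573 -0.288 -0.654] r [0.001 0.198 0.   ]
```

Emit:
{"name": "carry_out", "arguments": {
  "increments": [
    {"x": 0.29,"y": -0.29,"z": -0.33,"ry": 0.1},
    {"x": 0.57,"y": -0.29,"z": -0.65,"ry": 0.198},
    {"x": 0.57,"y": -0.29,"z": -0.65,"ry": 0.198},
    {"x": 0.57,"y": -0.29,"z": -0.65,"ry": 0.198}
  ],
  "grip": 1
}}

```text
invalid input at $.increments[0]: expected keys x, y, z, rx, ry, rz
```

```bash
python3 - <<'E'
from h import *
st(); p,d,c=cap("wrist"); np.savez("pics/wrist1",p=p,d=d,T=c["T"],fov=c["fov_y"],cx=c["cx"],cy=c["cy"])
u,v=proj(c,c2w([0,-.01,.17])); print(u,v); u=int(np.clip(u,134,506)); v=int(np.clip(v,100,300))
save("c.png",p,(u-133,v-100,u+133,v+100),3); print(u-133,v-100)
E
```

```text
{'t': 0.15, 'qpos': [0.0338, 0.6898, -0.1945, 1.5661, 0.1573, 0.9025, -0.2151], 'joint_vel': [-0.0015, -0.0014, 0.0005, -0.0035, 0.0, -0.0001, -0.001], 'tool_pos': [0.6247, -0.0, 0.4041], 'tcp_rot': [-1.2103, 1.2101, -1.2086], 'ft_force': [0.5093, -0.4033, -1.1174], 'ft_torque': [-0.0521, 0.0296, 0.0265], 'grip_width': 0.0856}
237.24639201981478 234.63580423889775
104 134
```

View pics/c.png

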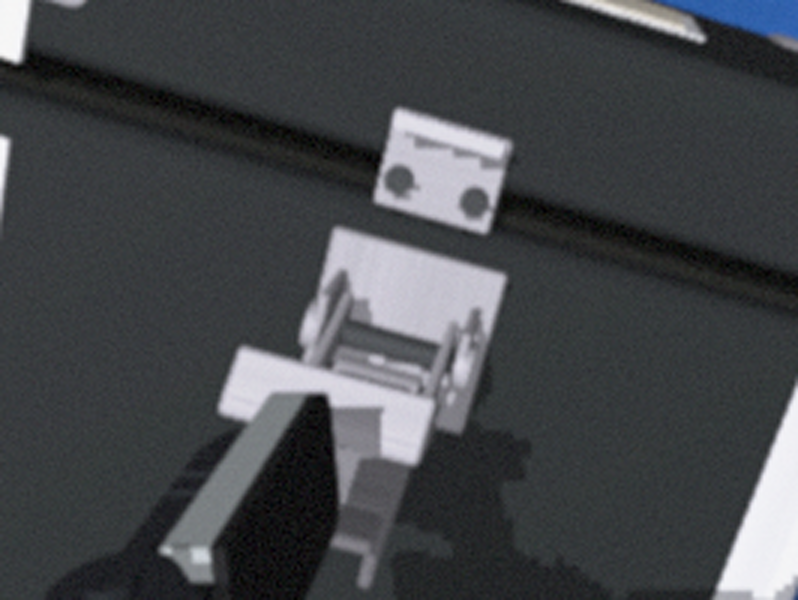

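Emit:
{"name": "carry_out", "arguments": {
  "increments": [
    {"x": 0,"y": -0.29,"z": 0,"rx": 0,"ry": 0.05,"rz": 0},
    {"x": 0.29,"y": -0.29,"z": -0.33,"rx": 0,"ry": 0.1,"rz": 0},
    {"x": 0.57,"y": -0.29,"z": -0.65,"rx": 0,"ry": 0.198,"rz": 0},
    {"x": 0.57,"y": -0.29,"z": -0.65,"rx": 0,"ry": 0.198,"rz": 0},
    {"x": 0.57,"y": -0.29,"z": -0.65,"rx": 0,"ry": 0.198,"rz": 0},
    {"x": 0.57,"y": -0.29,"z": -0.65,"rx": 0,"ry": 0.198,"rz": 0}
  ],
  "grip": 1
}}

```text
t: 0.95
tool_pos: [0.5607, -0.0559, 0.4336]
tcp_rot: [-1.054, 1.423, -1.422]
ft_force: [0.4, -0.2, -0.1]
grip_width: 0.0
```

```bash
python3 - <<'E'
from h import *
st(); p,d,c=cap("wrist"); np.savez("pics/wrist1",p=p,d=d,T=c["T"],fov=c["fov_y"],cx=c["cx"],cy=c["cy"])
u,v=proj(c,c2w([0,-.01,.17])); print(u,v); u=int(np.clip(u,134,506)); v=int(np.clip(v,100,300))
save("d.png",p,(u-133,v-100,u+133,v+100),3); print(u-133,v-100)
E
```

```text
{'t': 0.95, 'qpos': [0.094, 0.5691, -0.1256, 1.722, 0.0883, 0.8553, -0.3647], 'joint_vel': [-0.0012, 0.0015, 0.0041, 0.0008, 0.0012, 0.0014, -0.0011], 'tool_pos': [0.5607, -0.0559, 0.4336], 'tcp_rot': [-1.0538, 1.423, -1.4224], 'ft_force': [0.3923, -0.25, -0.1243], 'ft_torque': [-0.0151, -0.0349, 0.0004], 'grip_width': 0.0}
316.0368539358294 136.82515475415212
183 36
```

View pics/d.png

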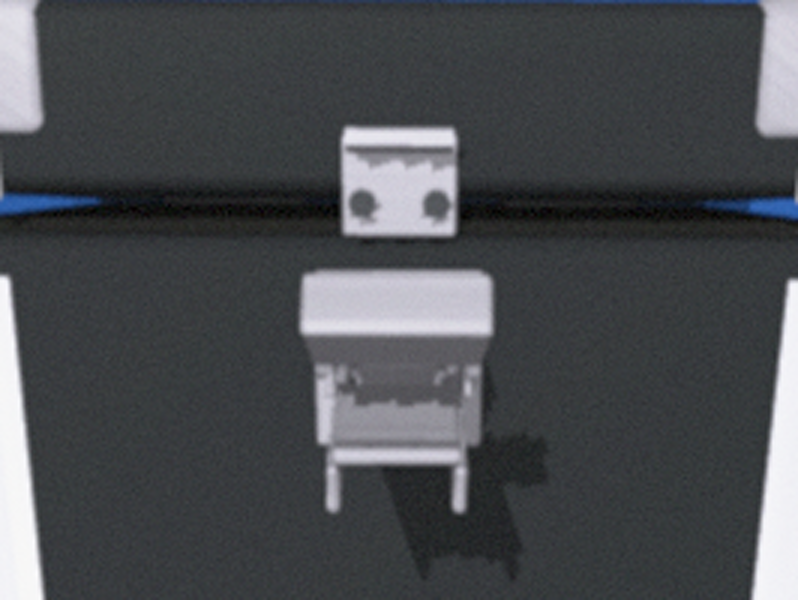

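```bash
python3 - <<'E'
from h import *
z=np.load("pics/wrist1.npz"); d=z["d"]; c=dict(T=z["T"],fov_y=z["fov"],cx=z["cx"],cy=z["cy"])
def w(n,a,b): print(n,np.round(w2c(world(c,d,183+a/3,36+b/3))*1000,1))
for n,p in dict(kL=(346,232),kR=(454,232),sTopL=(350,137),sTopR=(452,137),sTopM=(400,132),sFace=(400,148),keepPl=(400,190),lipTopM=(397,285),lipL=(310,300),lipR=(485,300),lipEnd=(397,328),plate=(397,345),thumb=(397,455),chL0=(333,470),chL=(333,505),chR=(460,505),edge=(250,238),edge2=(560,238),white=(10,300),white2=(785,300),caseT=(200,400),covT=(250,120)).items(): w(n,*p)
# profile through x in +-14
P=[]
for v in range(60,230):
  for u in range(290,345):
    if d[v,u]>0: P.append(w2c(world(c,d,u,v)))
P=np.array(P)*1000
import collections
b=collections.defaultdict(list)
for q in P:
  if abs(q[0])<7: b[round(q[1]/2)*2].append(q[2])
print({k:(round(min(x)),round(float(np.median(x))),round(max(x))) for k,x in sorted(b.items()) if -70<k<50})
E
```

```text
kL [-12.3   4.2 155.1]
kR [ 12.6   4.2 154.1]
sTopL [-10.9  24.7 159. ]
sTopR [ 11.5  24.8 160. ]
sTopM [1.00e-01 2.58e+01 1.58e+02]
sFace [1.000e-01 2.250e+01 1.571e+02]
keepPl [1.000e-01 1.340e+01 1.536e+02]
lipTopM [-2.000e-01 -2.000e-01  2.249e+02]
lipL [-14.7  -2.6 226.5]
lipR [ 14.4  -2.3 227.8]
lipEnd [-1.00e-01 -6.50e+00  2.31e+02]
plate [-2.000e-01 -1.070e+01  2.228e+02]
thumb [-2.000e-01 -3.080e+01  2.211e+02]
chL0 [-11.8 -34.1 219.6]
chL [-12.  -40.8 219.5]
chR [ 11.5 -41.2 218.1]
edge [-35.5   2.3 147.4]
edge2 [ 38.    2.5 147.9]
white [-92.1 -11.8 152.6]
white2 [ 91.8 -11.6 151. ]
caseT [-48.9 -36.3 150.5]
covT [-34.   28.6 150. ]
{-68: (150, 151, 153), -66: (150, 151, 152), -64: (150, 151, 152), -62: (150, 151, 152), -60: (149, 151, 152), -58: (150, 151, 153), -56: (149, 151, 153), -54: (150, 151, 153), -52: (150, 151, 152), -32: (221, 222, 224), -30: (208, 219, 224), -28: (204, 207, 223), -26: (196, 201, 206), -24: (192, 195, 201), -22: (193, 196, 198), -20: (198, 201, 203), -18: (203, 205, 208), -16: (208, 210, 213), -14: (213, 216, 218), -12: (218, 221, 222), -10: (223, 225, 227), -8: (227, 229, 231), -6: (152, 229, 231), -4: (149, 228, 231), -2: (149, 227, 229), 0: (149, 225, 228), 2: (147, 150, 226), 4: (151, 153, 155), 6: (152, 154, 155), 8: (152, 154, 156), 10: (152, 154, 156), 12: (152, 154, 156), 14: (152, 153, 155), 16: (151, 153, 155), 18: (152, 153, 154), 20: (152, 153, 154), 22: (151, 156, 159), 24: (158, 159, 161), 26: (150, 159, 160), 28: (149, 150, 152), 30: (149, 150, 152), 32: (149, 150, 152), 34: (148, 150, 152), 36: (148, 150, 151), 38: (148, 150, 151)}
```

Emit:
{"name": "carry_out", "arguments": {
  "increments": [
    {"x": 0.08,"y": 0.2,"z": 0,"rx": 0,"ry": 0,"rz": 0},
    {"x": 0.08,"y": 0.4,"z": 0,"rx": 0,"ry": 0,"rz": 0},
    {"x": 0.08,"y": 0.516,"z": 0,"rx": 0,"ry": 0,"rz": 0},
    {"x": 0.05,"y": 0.516,"z": 0,"rx": 0,"ry": 0,"rz": 0},
    {"x": 0.0,"y": 0.516,"z": 0,"rx": 0,"ry": 0,"rz": 0},
    {"x": -0.04,"y": 0.516,"z": 0,"rx": 0,"ry": 0,"rz": 0},
    {"x": -0.08,"y": 0.516,"z": 0,"rx": 0,"ry": 0,"rz": 0},
    {"x": -0.11,"y": 0.516,"z": 0,"rx": 0,"ry": 0,"rz": 0},
    {"x": -0.14,"y": 0.516,"z": 0,"rx": 0,"ry": 0,"rz": 0},
    {"x": -0.17,"y": 0.516,"z": 0,"rx": 0,"ry": 0,"rz": 0},
    {"x": -0.17,"y": 0.516,"z": 0,"rx": 0,"ry": 0,"rz": 0}
  ]
}}

```text
t: 2.38
tool_pos: [0.5651, -0.0403, 0.3821]
tcp_rot: [-1.054, 1.424, -1.424]
ft_force: [0.3, 0.4, 0.2]
grip_width: -0.0005
```

Emit:
{"name": "carry_out", "arguments": {
  "increments": [
    {"x": -0.03,"y": 0,"z": 0,"rx": 0,"ry": 0,"rz": 0},
    {"x": -0.06,"y": 0,"z": 0,"rx": 0,"ry": 0,"rz": 0},
    {"x": -0.09,"y": 0,"z": 0,"rx": 0,"ry": 0,"rz": 0},
    {"x": -0.12,"y": 0.005,"z": 0,"rx": 0,"ry": 0,"rz": 0},
    {"x": -0.15,"y": 0.01,"z": 0,"rx": 0,"ry": 0,"rz": 0},
    {"x": -0.18,"y": 0.02,"z": 0,"rx": 0,"ry": 0,"rz": 0},
    {"x": -0.21,"y": 0.03,"z": 0,"rx": 0,"ry": 0,"rz": 0},
    {"x": -0.24,"y": 0.045,"z": 0,"rx": 0,"ry": 0,"rz": 0},
    {"x": -0.26,"y": 0.055,"z": 0,"rx": 0,"ry": 0,"rz": 0},
    {"x": -0.28,"y": 0.065,"z": 0,"rx": 0,"ry": 0,"rz": 0},
    {"x": -0.28,"y": 0.065,"z": 0,"rx": 0,"ry": 0,"rz": 0}
  ]
}}

```text
t: 3.75
tool_pos: [0.5732, -0.0137, 0.3755]
tcp_rot: [-1.054, 1.424, -1.424]
ft_force: [-0.3, -0.2, 0.6]
grip_width: 0.0003
```

```bash
python3 - <<'E'
from h import *
st(); p,d,c=cap("wrist")
u,v=proj(c,c2w([0,0,.17])); print(u,v); u=int(np.clip(u,134,506)); v=int(np.clip(v,100,300))
save("e.png",p,(u-133,v-100,u+133,v+100),3); print(u-133,v-100)
P=np.array([w2c(world(c,d,a,b)) for b in range(10,390,2) for a in range(260,380,2) if d[b,a]>0])*1000
import collections
b=collections.defaultdict(list)
for q in P:
  if abs(q[0])<15: b[round(q[1]/3)*3].append(q[2])
print({k:(round(min(x)),round(float(np.median(x))),round(max(x))) for k,x in sorted(b.items()) if -50<k<60})
E
```

```text
{'t': 3.75, 'qpos': [0.0077, 0.6551, -0.1082, 1.7591, 0.0982, 0.7327, -0.448], 'joint_vel': [0.0032, -0.0002, 0.0027, -0.0008, -0.0001, 0.0012, 0.0027], 'tool_pos': [0.5732, -0.0137, 0.3755], 'tcp_rot': [-1.0539, 1.4245, -1.4242], 'ft_force': [-0.268, -0.1828, 0.6083], 'ft_torque': [-0.0149, 0.0344, -0.0428], 'grip_width': 0.0003}
316.5673060250016 214.65648069161765
183 114
{-30: (168, 168, 168), -27: (253, 253, 254), -24: (154, 241, 257), -21: (160, 251, 260), -18: (173, 241, 253), -15: (172, 240, 253), -12: (154, 183, 270), -9: (153, 223, 272), -6: (153, 228, 279), -3: (200, 251, 282), 0: (188, 250, 285), 3: (188, 277, 287), 6: (190, 211, 284), 9: (191, 213, 215), 12: (192, 194, 196), 15: (194, 196, 197), 18: (196, 197, 199), 21: (197, 198, 200), 24: (198, 200, 202), 27: (149, 201, 204), 30: (148, 202, 205), 33: (149, 200, 205), 36: (149, 150, 198), 39: (148, 149, 151), 42: (148, 149, 151), 45: (147, 149, 151), 48: (148, 149, 151), 51: (-1, 149, 150), 54: (0, 146, 150), 57: (0, 1, 3)}
```

View pics/e.png

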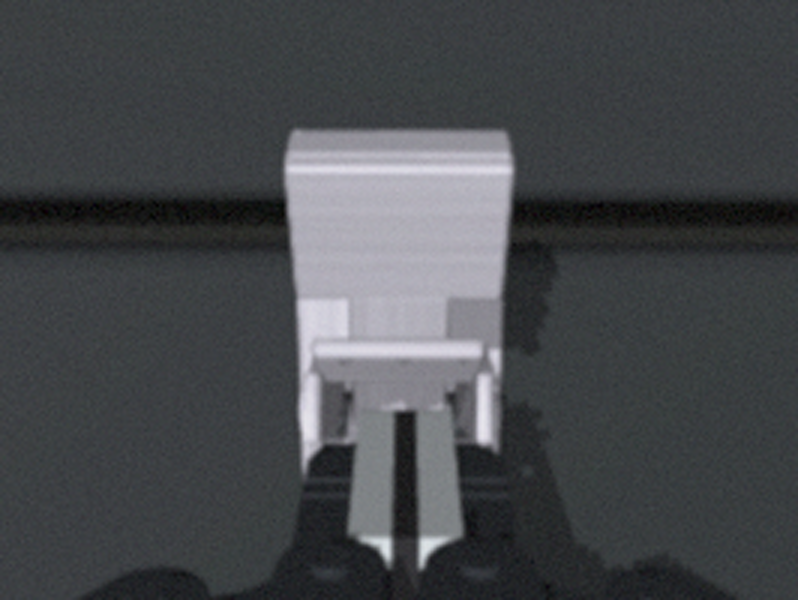

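Emit:
{"name": "carry_out", "arguments": {
  "increments": [
    {"x": -0.02,"y": 0.01,"z": 0,"rx": 0,"ry": 0,"rz": 0},
    {"x": -0.04,"y": 0.02,"z": 0,"rx": 0,"ry": 0,"rz": 0},
    {"x": -0.06,"y": 0.03,"z": 0,"rx": 0,"ry": 0,"rz": 0},
    {"x": -0.08,"y": 0.045,"z": 0,"rx": 0,"ry": 0,"rz": 0},
    {"x": -0.08,"y": 0.045,"z": 0,"rx": 0,"ry": 0,"rz": 0}
  ]
}}

```text
t: 4.42
tool_pos: [0.5755, -0.006, 0.3709]
tcp_rot: [-1.054, 1.424, -1.424]
ft_force: [-0.5, 0.6, -0.2]
grip_width: -0.0001
```

```bash
cat >> h.py <<'E'
def prof(n="wrist",xr=15,lo=-60,hi=60,us=(250,390)):
    import collections
    p,d,c=cap(n); b=collections.defaultdict(list)
    for v in range(5,395,2):
        for u in range(*us,2):
            if d[v,u]>0:
                q=w2c(world(c,d,u,v))*1000
                if abs(q[0])<xr and lo<q[1]<hi: b[round(q[1]/3)*3].append(q[2])
    print({k:(round(min(x)),round(float(np.median(x))),round(max(x))) for k,x in sorted(b.items())}); return p,d,c
E
python3 - <<'E'
from h import *
st(); prof()
E
```

```text
{'t': 4.425, 'qpos': [-0.0069, 0.6639, -0.1062, 1.757, 0.0982, 0.7261, -0.4607], 'joint_vel': [0.0036, -0.0016, 0.0034, 0.0007, 0.0005, 0.0031, 0.0032], 'tool_pos': [0.5755, -0.006, 0.3709], 'tcp_rot': [-1.0542, 1.4245, -1.4239], 'ft_force': [-0.517, 0.5903, -0.2021], 'ft_torque': [0.0095, 0.1002, -0.0304], 'grip_width': -0.0001}
{-24: (153, 154, 154), -21: (154, 155, 165), -18: (154, 236, 249), -15: (172, 248, 255), -12: (169, 247, 255), -9: (179, 246, 249), -6: (179, 237, 263), -3: (183, 236, 265), 0: (150, 220, 269), 3: (192, 256, 277), 6: (196, 246, 279), 9: (200, 272, 283), 12: (184, 274, 284), 15: (185, 187, 209), 18: (186, 204, 208), 21: (186, 188, 189), 24: (187, 189, 190), 27: (187, 189, 191), 30: (189, 190, 192), 33: (148, 191, 192), 36: (149, 191, 193), 39: (148, 187, 193), 42: (148, 150, 151), 45: (148, 149, 151), 48: (-1, 149, 150), 51: (0, 149, 151), 54: (0, 125, 150), 57: (0, 1, 3), 60: (0, 1, 3)}
```

Emit:
{"name": "carry_out", "arguments": {
  "increments": [
    {"x": 0.1,"y": 0,"z": 0,"rx": 0,"ry": 0,"rz": 0},
    {"x": 0.1,"y": -0.3,"z": 0,"rx": 0,"ry": 0,"rz": 0},
    {"x": 0.1,"y": -0.3,"z": 0,"rx": 0,"ry": 0,"rz": 0},
    {"x": -0.2,"y": -0.3,"z": 0,"rx": 0,"ry": 0,"rz": 0},
    {"x": -0.4,"y": -0.3,"z": 0,"rx": 0,"ry": 0,"rz": 0},
    {"x": -0.4,"y": -0.3,"z": 0,"rx": 0,"ry": 0,"rz": 0},
    {"x": -0.4,"y": 0.0,"z": 0,"rx": 0,"ry": 0,"rz": 0},
    {"x": -0.4,"y": 0.08,"z": 0,"rx": 0,"ry": 0,"rz": 0},
    {"x": -0.4,"y": 0.16,"z": 0,"rx": 0,"ry": 0,"rz": 0},
    {"x": -0.4,"y": 0.23,"z": 0,"rx": 0,"ry": 0,"rz": 0},
    {"x": -0.4,"y": 0.28,"z": 0,"rx": 0,"ry": 0,"rz": 0},
    {"x": -0.4,"y": 0.28,"z": 0,"rx": 0,"ry": 0,"rz": 0}
  ]
}}

```text
t: 5.98
tool_pos: [0.5875, 0.0322, 0.3431]
tcp_rot: [-1.053, 1.424, -1.424]
ft_force: [1.4, 0.8, 0.0]
grip_width: -0.0003
```

Emit:
{"name": "carry_out", "arguments": {
  "increments": [
    {"x": 0,"y": 0.02,"z": 0,"rx": 0,"ry": 0,"rz": 0},
    {"x": 0,"y": 0.04,"z": 0,"rx": 0,"ry": 0,"rz": 0},
    {"x": 0,"y": 0.05,"z": 0,"rx": 0,"ry": 0,"rz": 0},
    {"x": 0,"y": 0.05,"z": 0,"rx": 0,"ry": 0,"rz": 0}
  ]
}}

```text
t: 6.48
tool_pos: [0.5874, 0.0323, 0.3382]
tcp_rot: [-1.053, 1.424, -1.424]
ft_force: [1.9, 2.4, 2.1]
grip_width: 0.0
```

Emit:
{"name": "carry_out", "arguments": {
  "increments": [
    {"x": 0,"y": 0.01,"z": 0,"rx": 0,"ry": 0,"rz": 0},
    {"x": 0,"y": 0.01,"z": 0,"rx": 0,"ry": 0,"rz": 0}
  ]
}}

```text
t: 6.72
tool_pos: [0.5874, 0.0323, 0.3372]
tcp_rot: [-1.053, 1.424, -1.424]
ft_force: [1.6, 3.3, 1.8]
grip_width: -0.0004
```

```bash
python3 - <<'E'
from h import *
st()
p,d,c=cap("side")
u,v=map(int,proj(c,c2w([0,0.01,.17]))); a=p[v-40:v+40,u-53:u+53]
p2,d2,c2=cap("wrist"); b=p2[60:360,120:520]
save("f.png",np.vstack([cv2.resize(a,(400,300),interpolation=cv2.INTER_CUBIC),b]))
E
```

```text
{'t': 6.725, 'qpos': [-0.077, 0.7249, -0.097, 1.7485, 0.1026, 0.6723, -0.5267], 'joint_vel': [-0.0004, 0.0005, -0.001, -0.0002, 0.0, -0.0009, -0.0007], 'tool_pos': [0.5874, 0.0323, 0.3372], 'tcp_rot': [-1.0531, 1.4242, -1.4241], 'ft_force': [1.6222, 3.3125, 1.8006], 'ft_torque': [0.5871, -0.2797, -0.0165], 'grip_width': -0.0004}
```

View pics/f.png

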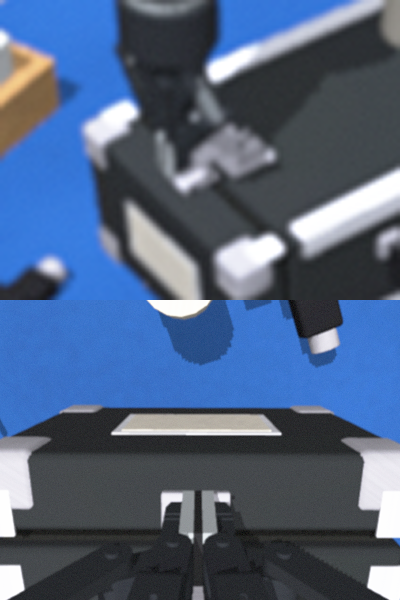

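Emit:
{"name": "carry_out", "arguments": {
  "increments": [
    {"x": 0,"y": -0.1,"z": 0,"rx": 0,"ry": 0,"rz": 0},
    {"x": 0,"y": -0.5,"z": 0,"rx": 0,"ry": 0,"rz": 0},
    {"x": 0.3,"y": -0.9,"z": 0,"rx": 0,"ry": 0,"rz": 0},
    {"x": 0.6,"y": -0.9,"z": 0,"rx": 0,"ry": 0,"rz": 0},
    {"x": 0.6,"y": -0.9,"z": 0,"rx": 0,"ry": 0,"rz": 0}
  ]
}}

```text
t: 7.45
tool_pos: [0.5683, -0.0298, 0.4276]
tcp_rot: [-1.054, 1.428, -1.432]
ft_force: [0.5, 0.1, -0.3]
grip_width: 0.0001
```

```bash
python3 - <<'E'
from h import *
st(); p,d,c=prof()
u,v=proj(c,c2w([0,0,.17])); print(u,v); u=int(np.clip(u,134,506)); v=int(np.clip(v,100,300))
save("g.png",p,(u-133,v-100,u+133,v+100),3); print(u-133,v-100)
E
```

```text
{'t': 7.45, 'qpos': [0.0376, 0.5839, -0.1119, 1.7124, 0.0869, 0.8522, -0.417], 'joint_vel': [-0.039, 0.0242, -0.0549, -0.0131, -0.0218, -0.0124, -0.0147], 'tool_pos': [0.5683, -0.0298, 0.4276], 'tcp_rot': [-1.054, 1.4284, -1.432], 'ft_force': [0.548, 0.1257, -0.3353], 'ft_torque': [0.0277, -0.0129, 0.0092], 'grip_width': 0.0001}
{-60: (150, 151, 152), -57: (150, 151, 152), -54: (150, 151, 153), -51: (150, 151, 153), -48: (150, 151, 152), -45: (152, 154, 156), -42: (153, 156, 309), -39: (153, 301, 312), -36: (152, 292, 305), -33: (153, 293, 305), -30: (153, 294, 320), -27: (164, 294, 323), -24: (153, 278, 330), -21: (153, 298, 335), -18: (154, 306, 338), -15: (154, 331, 341), -12: (154, 329, 341), -9: (154, 175, 190), -6: (173, 175, 195), -3: (193, 197, 199), 0: (185, 188, 202), 3: (190, 193, 207), 6: (194, 196, 211), 9: (197, 200, 212), 12: (200, 203, 211), 15: (169, 204, 208), 18: (169, 172, 207), 21: (169, 170, 171), 24: (168, 169, 171), 27: (168, 169, 170), 30: (167, 168, 170), 33: (167, 168, 169), 36: (165, 167, 169), 39: (165, 167, 169), 42: (148, 149, 151), 45: (147, 149, 151), 48: (147, 149, 150), 51: (147, 149, 150), 54: (146, 148, 148), 60: (0, 1, 2)}
316.6087541366909 162.29583368605807
183 62
```

View pics/g.png

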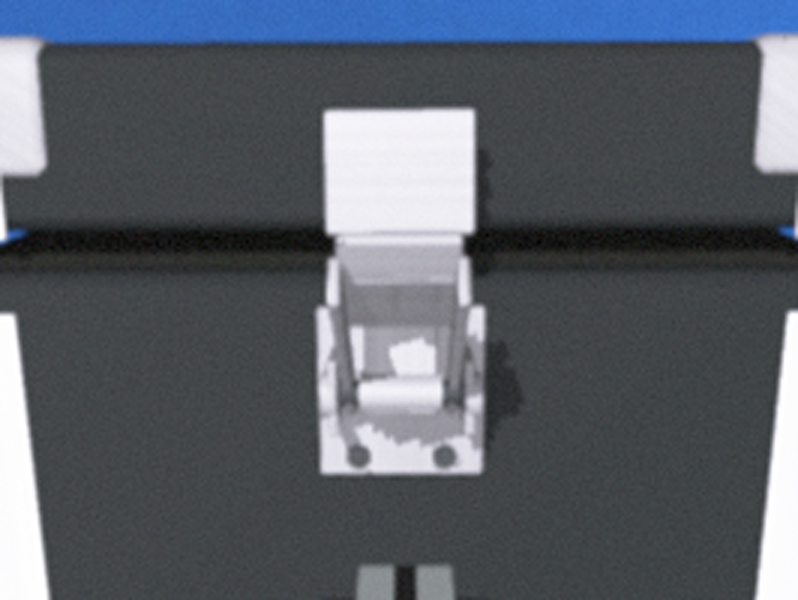

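```bash
python3 - <<'E'
from h import *
move([0,.027,.225],RT(.1)); move([0,.026,.157],RT(.1))
E
```

```text
xyz [-0.731  0.3   -0.005] r [ 0.001 -0.003 -0.065]
xyz [-0.722  0.98  -0.004] r [ 0.001 -0.003 -0.065]
```

Emit:
{"name": "carry_out", "arguments": {
  "increments": [
    {"x": -0.3,"y": 0,"z": 0,"rx": 0,"ry": 0,"rz": -0.03},
    {"x": -0.73,"y": 0.2,"z": 0,"rx": 0,"ry": 0,"rz": -0.065},
    {"x": -0.73,"y": 0.3,"z": 0,"rx": 0,"ry": 0,"rz": -0.065},
    {"x": -0.73,"y": 0.3,"z": 0,"rx": 0,"ry": 0,"rz": -0.065},
    {"x": -0.73,"y": 0.3,"z": 0,"rx": 0,"ry": 0,"rz": -0.065}
  ],
  "grip": -0.4,
  "newtons": 20
}}

```text
t: 8.12
tool_pos: [0.5909, 0.0431, 0.3973]
tcp_rot: [-1.136, 1.39, -1.496]
ft_force: [0.8, 0.7, -0.4]
grip_width: 0.0599
```

```bash
python3 - <<'E'
from h import *
st(); print(ctrl.grip_depth); move([0,.026,.157],RT(.1))
E
```

```text
{'t': 8.125, 'qpos': [-0.1454, 0.6587, -0.0503, 1.663, 0.1542, 0.8723, -0.5871], 'joint_vel': [0.0085, -0.0114, -0.0009, -0.0071, -0.0021, -0.004, -0.0007], 'tool_pos': [0.5909, 0.0431, 0.3973], 'tcp_rot': [-1.1364, 1.3904, -1.4956], 'ft_force': [0.7516, 0.7216, -0.4121], 'ft_torque': [0.0198, -0.0265, -0.023], 'grip_width': 0.0599}
0.1547
xyz [-0.046  0.681 -0.007] r [ 0.    -0.001 -0.001]
```

Descend astride the head.

Emit:
{"name": "carry_out", "arguments": {
  "increments": [
    {"x": -0.03,"y": 0.3,"z": 0,"rx": 0,"ry": 0,"rz": 0},
    {"x": -0.046,"y": 0.5,"z": -0.007,"rx": 0,"ry": 0,"rz": 0},
    {"x": -0.046,"y": 0.6,"z": -0.007,"rx": 0,"ry": 0,"rz": 0},
    {"x": -0.046,"y": 0.64,"z": -0.007,"rx": 0,"ry": 0,"rz": 0},
    {"x": -0.046,"y": 0.68,"z": -0.007,"rx": 0,"ry": 0,"rz": 0},
    {"x": -0.046,"y": 0.68,"z": -0.007,"rx": 0,"ry": 0,"rz": 0}
  ]
}}

```text
t: 8.88
tool_pos: [0.5899, 0.0425, 0.3293]
tcp_rot: [-1.136, 1.389, -1.494]
ft_force: [0.3, 0.3, -0.1]
grip_width: 0.0598
```

```bash
python3 - <<'E'
from h import *
o=st(); Rt=R.from_rotvec(o["tcp_rot"]).as_matrix(); print(w2c(o["tool_pos"]+Rt[:,1]*.173)*1000)
p,d,c=cap("side"); u,v=map(int,proj(c,c2w([0,0.01,.17])))
p2,d2,c2=cap("wrist"); print(proj(c2,c2w([0,.026,.165])))
save("i.png",np.hstack([cv2.resize(p[v-40:v+40,u-53:u+53],(400,300),interpolation=cv2.INTER_CUBIC),cv2.resize(p2[180:380,187:453],(400,300))]))
E
```

```text
{'t': 8.875, 'qpos': [-0.1502, 0.7467, -0.0407, 1.7294, 0.1743, 0.7178, -0.6123], 'joint_vel': [-0.0018, -0.0036, -0.0016, -0.0036, 0.0016, 0.0037, 0.0019], 'tool_pos': [0.5899, 0.0425, 0.3293], 'tcp_rot': [-1.136, 1.3892, -1.4939], 'ft_force': [0.2507, 0.2944, -0.1444], 'ft_torque': [0.0723, -0.0728, 0.0259], 'grip_width': 0.0598}
[-2.07232368e-02  2.76383037e+01  1.57137337e+02]
(np.float64(317.1188120452554), np.float64(281.4419410221476))
```

View pics/i.png

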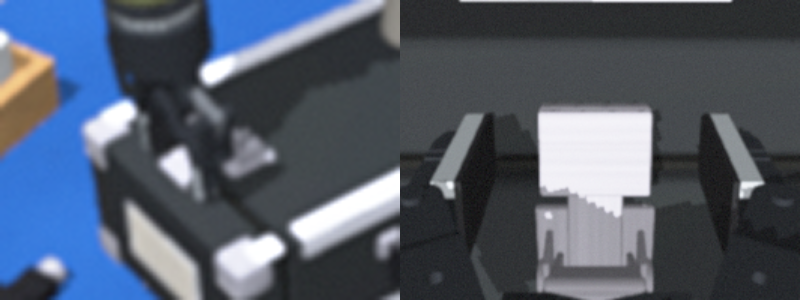

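Emit:
{"name": "carry_out", "arguments": {
  "increments": [
    {"x": 0,"y": 0,"z": 0,"rx": 0,"ry": 0,"rz": 0},
    {"x": 0,"y": 0,"z": 0,"rx": 0,"ry": 0,"rz": 0},
    {"x": 0,"y": 0,"z": 0,"rx": 0,"ry": 0,"rz": 0},
    {"x": 0,"y": 0,"z": 0,"rx": 0,"ry": 0,"rz": 0}
  ],
  "grip": 1,
  "newtons": 20
}}

```text
t: 9.48
tool_pos: [0.5897, 0.0427, 0.3291]
tcp_rot: [-1.137, 1.389, -1.493]
ft_force: [-0.3, 1.7, 0.4]
grip_width: 0.0311
```

```bash
python3 - <<'E'
from h import *
o=st(); print(w2c(o["ft_force"]+O)); prof()
# rotate about pin by -0.1 (case x): target
pin=c2w([0,-.0216,.1735]); Rx=C()@R.from_euler('x',-.1).as_matrix()@C().T
R0=R.from_rotvec(o["tcp_rot"]).as_matrix()
for a in (.03,.06,.1):
    Rx=C()@R.from_euler('x',-a).as_matrix()@C().T
    print(a,np.round(R0.T@(pin+Rx@(o["tool_pos"]-pin)-o["tool_pos"])/.1,3),np.round(R.from_matrix(R0.T@Rx@R0).as_rotvec()/1.5,3))
E
```

```text
{'t': 9.475, 'qpos': [-0.1504, 0.747, -0.041, 1.7297, 0.1742, 0.7178, -0.6123], 'joint_vel': [0.0002, -0.0013, 0.0007, -0.0011, -0.0, -0.0011, 0.0014], 'tool_pos': [0.5897, 0.0427, 0.3291], 'tcp_rot': [-1.1367, 1.3895, -1.4934], 'ft_force': [-0.3249, 1.7321, 0.3659], 'ft_torque': [0.1202, 0.1045, 0.0186], 'grip_width': 0.0311}
[-0.81763306  1.56118818  0.36586416]
{-30: (153, 154, 154), -27: (154, 155, 155), -24: (153, 154, 155), -21: (153, 154, 164), -18: (153, 159, 179), -15: (153, 158, 179), -12: (153, 154, 172), -9: (153, 154, 175), -6: (151, 174, 177), -3: (150, 173, 182), 0: (152, 174, 185), 3: (172, 173, 188), 6: (171, 173, 191), 9: (170, 172, 173), 12: (170, 171, 203), 15: (170, 171, 205), 18: (169, 203, 206), 21: (168, 170, 207), 24: (167, 169, 170), 27: (167, 169, 170), 30: (166, 168, 170), 33: (148, 167, 169), 36: (149, 166, 168), 39: (148, 164, 168), 42: (148, 149, 166), 45: (0, 231, 235), 48: (0, 149, 236), 51: (0, 150, 240), 54: (0, 132, 241), 57: (0, 1, 3), 60: (0, 1, 3)}
0.03 [-0.048  0.016  0.   ] [-0.   -0.   -0.02]
0.06 [-0.096  0.033  0.   ] [-0.   -0.   -0.04]
0.1 [-0.158  0.059  0.   ] [-0.    -0.    -0.067]
```

Emit:
{"name": "carry_out", "arguments": {
  "increments": [
    {"x": -0.024,"y": 0.008,"z": 0,"rx": 0,"ry": 0,"rz": -0.01},
    {"x": -0.048,"y": 0.016,"z": 0,"rx": 0,"ry": 0,"rz": -0.02},
    {"x": -0.072,"y": 0.0245,"z": 0,"rx": 0,"ry": 0,"rz": -0.03},
    {"x": -0.072,"y": 0.0245,"z": 0,"rx": 0,"ry": 0,"rz": -0.03},
    {"x": -0.072,"y": 0.0245,"z": 0,"rx": 0,"ry": 0,"rz": -0.03}
  ]
}}

```text
t: 10.15
tool_pos: [0.5918, 0.0496, 0.3258]
tcp_rot: [-1.175, 1.372, -1.525]
ft_force: [-0.5, 0.9, 0.9]
grip_width: 0.0308
```

Emit:
{"name": "carry_out", "arguments": {
  "increments": [
    {"x": -0.024,"y": 0.008,"z": 0,"rx": 0,"ry": 0,"rz": -0.01},
    {"x": -0.024,"y": 0.008,"z": 0,"rx": 0,"ry": 0,"rz": -0.01},
    {"x": -0.024,"y": 0.008,"z": 0,"rx": 0,"ry": 0,"rz": -0.01}
  ]
}}

```text
t: 10.52
tool_pos: [0.5925, 0.0517, 0.3247]
tcp_rot: [-1.187, 1.366, -1.535]
ft_force: [-1.4, 2.4, 1.1]
grip_width: 0.0311
```

```bash
python3 - <<'E'
from h import *
o=st(); print(w2c(o["ft_force"]+O)); prof(lo=-10,hi=46)
Rt=R.from_rotvec(o["tcp_rot"]).as_matrix(); print(w2c(o["tool_pos"]+Rt[:,1]*.173)*1000, C().T@Rt[:,1], Rt.T@C()[:,1])
E
```

```text
{'t': 10.525, 'qpos': [-0.2019, 0.7637, 0.0004, 1.7118, 0.2021, 0.7519, -0.6522], 'joint_vel': [0.0033, -0.0004, -0.0015, 0.0008, 0.0002, -0.0013, -0.002], 'tool_pos': [0.5925, 0.0517, 0.3247], 'tcp_rot': [-1.1875, 1.3662, -1.5351], 'ft_force': [-1.447, 2.3887, 1.112], 'ft_torque': [0.545, 0.1019, -0.058], 'grip_width': 0.0311}
[-2.08269565  1.86062222  1.11201748]
{-9: (154, 172, 175), -6: (150, 173, 178), -3: (150, 172, 181), 0: (151, 172, 184), 3: (170, 178, 186), 6: (169, 171, 190), 9: (168, 171, 194), 12: (168, 169, 195), 15: (167, 168, 201), 18: (166, 168, 204), 21: (166, 202, 205), 24: (165, 166, 168), 27: (164, 165, 167), 30: (163, 165, 166), 33: (149, 164, 165), 36: (148, 163, 165), 39: (148, 159, 164), 42: (148, 150, 151), 45: (0, 149, 151)}
[ -0.32771511  26.91109893 153.78742916] [ 6.73103017e-05 -1.56394377e-01 -9.87694687e-01] [-9.87694657e-01 -1.56394377e-01  2.50173396e-04]
```

Emit:
{"name": "carry_out", "arguments": {
  "increments": [
    {"x": -0.016,"y": 0.0055,"z": 0,"rx": 0,"ry": 0,"rz": -0.0067},
    {"x": -0.032,"y": 0.011,"z": 0,"rx": 0,"ry": 0,"rz": -0.0133},
    {"x": -0.032,"y": 0.011,"z": 0,"rx": 0,"ry": 0,"rz": -0.0133},
    {"x": -0.032,"y": 0.011,"z": 0,"rx": 0,"ry": 0,"rz": -0.0133}
  ]
}}

```text
t: 11.08
tool_pos: [0.5934, 0.0545, 0.3231]
tcp_rot: [-1.205, 1.358, -1.549]
ft_force: [-1.5, 3.6, 2.1]
grip_width: 0.031
```

Emit:
{"name": "carry_out", "arguments": {
  "increments": [
    {"x": 0.01,"y": 0.002,"z": 0,"rx": 0,"ry": 0,"rz": 0},
    {"x": 0.01,"y": 0.002,"z": 0,"rx": 0,"ry": 0,"rz": 0}
  ]
}}

```text
t: 11.32
tool_pos: [0.5932, 0.0542, 0.3232]
tcp_rot: [-1.203, 1.358, -1.548]
ft_force: [-1.0, 4.8, 2.0]
grip_width: 0.0313
```

Emit:
{"name": "carry_out", "arguments": {
  "increments": [
    {"x": 0.01,"y": 0.002,"z": 0,"rx": 0,"ry": 0,"rz": 0},
    {"x": 0.01,"y": 0.002,"z": 0,"rx": 0,"ry": 0,"rz": 0}
  ]
}}

```text
t: 11.58
tool_pos: [0.593, 0.0536, 0.3233]
tcp_rot: [-1.203, 1.358, -1.547]
ft_force: [-0.7, 6.5, 1.3]
grip_width: 0.0313
```

Emit:
{"name": "carry_out", "arguments": {
  "increments": [
    {"x": 0.01,"y": 0.002,"z": 0,"rx": 0,"ry": 0,"rz": 0},
    {"x": 0.01,"y": 0.002,"z": 0,"rx": 0,"ry": 0,"rz": 0}
  ]
}}

```text
t: 11.82
tool_pos: [0.5927, 0.0526, 0.3234]
tcp_rot: [-1.202, 1.358, -1.547]
ft_force: [-0.8, 5.7, 2.5]
grip_width: 0.0313
```

Emit:
{"name": "carry_out", "arguments": {
  "increments": [
    {"x": 0.01,"y": 0.002,"z": 0,"rx": 0,"ry": 0,"rz": 0},
    {"x": 0.01,"y": 0.002,"z": 0,"rx": 0,"ry": 0,"rz": 0}
  ]
}}

```text
t: 12.08
tool_pos: [0.5923, 0.0515, 0.3234]
tcp_rot: [-1.203, 1.358, -1.548]
ft_force: [0.3, 5.4, 2.8]
grip_width: 0.0309
```

Emit:
{"name": "carry_out", "arguments": {
  "increments": [
    {"x": 0.01,"y": 0.002,"z": 0,"rx": 0,"ry": 0,"rz": 0},
    {"x": 0.01,"y": 0.002,"z": 0,"rx": 0,"ry": 0,"rz": 0}
  ]
}}

```text
t: 12.32
tool_pos: [0.5919, 0.0502, 0.3234]
tcp_rot: [-1.203, 1.358, -1.548]
ft_force: [-0.5, 5.0, 3.2]
grip_width: 0.0309
```

Emit:
{"name": "carry_out", "arguments": {
  "increments": [
    {"x": 0.01,"y": 0.002,"z": 0,"rx": 0,"ry": 0,"rz": 0},
    {"x": 0.01,"y": 0.002,"z": 0,"rx": 0,"ry": 0,"rz": 0}
  ]
}}

```text
t: 12.58
tool_pos: [0.5916, 0.0489, 0.3233]
tcp_rot: [-1.204, 1.358, -1.549]
ft_force: [-1.0, 4.3, 2.3]
grip_width: 0.0311
```

```bash
python3 - <<'E'
from h import *
o=st(); print(w2c(o["ft_force"]+O)); prof(lo=-10,hi=46)
E
```

```text
{'t': 12.575, 'qpos': [-0.2093, 0.7666, 0.0131, 1.7135, 0.2134, 0.7572, -0.6586], 'joint_vel': [0.0008, 0.002, 0.0021, 0.0002, 0.0011, 0.0013, -0.0009], 'tool_pos': [0.5916, 0.0489, 0.3233], 'tcp_rot': [-1.2038, 1.358, -1.5487], 'ft_force': [-1.0351, 4.3221, 2.2543], 'ft_torque': [0.8491, 0.2599, -0.1701], 'grip_width': 0.0311}
[-2.25462177  3.82995098  2.25430296]
{-9: (153, 173, 175), -6: (153, 172, 174), -3: (155, 171, 173), 0: (169, 171, 172), 3: (168, 170, 172), 6: (167, 169, 171), 9: (167, 168, 169), 12: (166, 167, 169), 15: (165, 166, 168), 18: (164, 166, 167), 21: (163, 165, 166), 24: (162, 164, 166), 27: (149, 163, 164), 30: (149, 162, 164), 33: (148, 159, 164), 36: (148, 150, 151), 39: (148, 150, 151), 42: (148, 223, 227), 45: (148, 227, 230)}
```

Emit:
{"name": "carry_out", "arguments": {
  "increments": [
    {"x": 0.01,"y": 0.002,"z": 0,"rx": 0,"ry": 0,"rz": 0},
    {"x": 0.01,"y": 0.002,"z": 0,"rx": 0,"ry": 0,"rz": 0}
  ]
}}

```text
t: 12.88
tool_pos: [0.5913, 0.048, 0.3232]
tcp_rot: [-1.204, 1.358, -1.549]
ft_force: [-0.8, 6.7, 4.0]
grip_width: 0.031
```

Emit:
{"name": "carry_out", "arguments": {
  "increments": [
    {"x": 0.01,"y": 0.002,"z": 0,"rx": 0,"ry": 0,"rz": 0},
    {"x": 0.01,"y": 0.002,"z": 0,"rx": 0,"ry": 0,"rz": 0}
  ]
}}

```text
t: 13.12
tool_pos: [0.5912, 0.0476, 0.3233]
tcp_rot: [-1.203, 1.358, -1.548]
ft_force: [-1.5, 7.3, 4.4]
grip_width: 0.031
```

Emit:
{"name": "carry_out", "arguments": {
  "increments": [
    {"x": 0.007,"y": 0.001,"z": 0,"rx": 0,"ry": 0,"rz": 0},
    {"x": 0.007,"y": 0.001,"z": 0,"rx": 0,"ry": 0,"rz": 0}
  ]
}}

```text
t: 13.38
tool_pos: [0.5911, 0.0474, 0.3233]
tcp_rot: [-1.202, 1.358, -1.547]
ft_force: [-0.1, 7.1, 4.4]
grip_width: 0.0314
```

```bash
python3 - <<'E'
from h import *
o=st(); print(w2c(o["ft_force"]+O)); prof(lo=-10,hi=46)
E
```

```text
{'t': 13.375, 'qpos': [-0.2059, 0.7654, 0.0117, 1.7164, 0.2135, 0.7535, -0.6557], 'joint_vel': [0.0009, -0.0014, 0.0005, 0.0002, 0.0006, -0.0015, 0.0001], 'tool_pos': [0.5911, 0.0474, 0.3233], 'tcp_rot': [-1.202, 1.3579, -1.5468], 'ft_force': [-0.1332, 7.0748, 4.4019], 'ft_torque': [1.4904, 0.1928, -0.1676], 'grip_width': 0.0314}
[-2.19782286  6.72610114  4.40190924]
{-9: (153, 172, 174), -6: (153, 171, 173), -3: (170, 171, 172), 0: (169, 170, 171), 3: (167, 169, 170), 6: (167, 168, 170), 9: (166, 168, 169), 12: (165, 167, 168), 15: (164, 166, 168), 18: (164, 165, 167), 21: (163, 164, 166), 24: (162, 164, 165), 27: (149, 162, 164), 30: (149, 161, 164), 33: (149, 157, 163), 36: (148, 150, 151), 39: (149, 150, 151), 42: (148, 225, 229), 45: (1, 228, 231)}
```

Emit:
{"name": "carry_out", "arguments": {
  "increments": [
    {"x": 0.008,"y": 0.001,"z": 0,"rx": 0,"ry": 0,"rz": 0},
    {"x": 0.008,"y": 0.001,"z": 0,"rx": 0,"ry": 0,"rz": 0},
    {"x": 0.008,"y": 0.001,"z": 0,"rx": 0,"ry": 0,"rz": 0}
  ]
}}

```text
t: 13.8
tool_pos: [0.5909, 0.047, 0.3235]
tcp_rot: [-1.201, 1.358, -1.546]
ft_force: [-1.5, 7.7, 4.7]
grip_width: 0.031
```

```bash
python3 - <<'E'
from h import *
o=st(); print(w2c(o["ft_force"]+O))
E
```

```text
{'t': 13.8, 'qpos': [-0.2049, 0.7649, 0.0114, 1.7172, 0.2135, 0.7528, -0.6549], 'joint_vel': [0.0002, 0.0016, -0.0013, -0.0011, -0.0004, -0.0001, -0.001], 'tool_pos': [0.5909, 0.047, 0.3235], 'tcp_rot': [-1.2015, 1.3579, -1.5464], 'ft_force': [-1.5162, 7.6901, 4.6502], 'ft_torque': [1.6325, 0.2203, -0.2086], 'grip_width': 0.031}
[-3.70037175  6.90967055  4.65023624]
```

Emit:
{"name": "carry_out", "arguments": {
  "increments": [
    {"x": 0.01,"y": 0,"z": 0,"rx": 0,"ry": 0,"rz": 0},
    {"x": 0.01,"y": 0,"z": 0,"rx": 0,"ry": 0,"rz": 0},
    {"x": 0.01,"y": 0,"z": 0,"rx": 0,"ry": 0,"rz": 0}
  ]
}}

```text
t: 14.18
tool_pos: [0.5907, 0.0467, 0.3235]
tcp_rot: [-1.201, 1.358, -1.545]
ft_force: [0.7, 8.9, 2.7]
grip_width: 0.0314
```

```bash
python3 - <<'E'
from h import *
o=st(); print(w2c(o["ft_force"]+O)); prof(lo=-10,hi=46)
H=[([.5916,.0489,.3233],[-1.2038,1.358,-1.5487]),([.5911,.0474,.3233],[-1.202,1.3579,-1.5468]),([.5909,.047,.3235],[-1.2015,1.3579,-1.5464]),(o["tool_pos"],o["tcp_rot"])]
for p,r in H: print(w2c(np.array(p)+R.from_rotvec(r).as_matrix()[:,1]*.166)*1000)
E
```

```text
{'t': 14.175, 'qpos': [-0.2037, 0.7644, 0.0105, 1.718, 0.2133, 0.7515, -0.6538], 'joint_vel': [-0.0004, 0.0007, 0.0009, -0.0006, -0.0006, -0.0007, -0.0001], 'tool_pos': [0.5907, 0.0467, 0.3235], 'tcp_rot': [-1.2006, 1.3578, -1.5453], 'ft_force': [0.7111, 8.9484, 2.7318], 'ft_torque': [1.8999, 0.1168, -0.1929], 'grip_width': 0.0314}
[-1.93876829  8.76471605  2.73183336]
{-9: (153, 172, 173), -6: (154, 171, 173), -3: (169, 171, 172), 0: (168, 170, 171), 3: (167, 169, 171), 6: (167, 168, 169), 9: (166, 168, 169), 12: (165, 167, 168), 15: (164, 166, 167), 18: (164, 165, 167), 21: (162, 164, 166), 24: (162, 164, 166), 27: (149, 162, 165), 30: (149, 159, 164), 33: (149, 151, 163), 36: (149, 150, 151), 39: (148, 150, 225), 42: (148, 226, 230), 45: (0, 150, 231)}
[ -0.28229284  21.90352682 159.87559102]
[ -0.22684723  20.693795   159.80997943]
[ -0.27411216  20.34403978 159.99398176]
[ -0.27935158  20.16267546 160.00108209]
```

Emit:
{"name": "carry_out", "arguments": {
  "increments": [
    {"x": 0,"y": 0,"z": 0,"rx": 0,"ry": 0,"rz": 0},
    {"x": 0,"y": 0,"z": 0,"rx": 0,"ry": 0,"rz": 0},
    {"x": 0,"y": 0,"z": 0,"rx": 0,"ry": 0,"rz": 0},
    {"x": 0,"y": -0.3,"z": 0,"rx": 0,"ry": 0,"rz": 0},
    {"x": 0,"y": -0.75,"z": 0,"rx": 0,"ry": 0,"rz": 0},
    {"x": 0,"y": -0.75,"z": 0,"rx": 0,"ry": 0,"rz": 0},
    {"x": 0,"y": -0.75,"z": 0,"rx": 0,"ry": 0,"rz": 0}
  ],
  "grip": -0.3
}}

```text
t: 15.1
tool_pos: [0.5937, 0.0562, 0.3966]
tcp_rot: [-1.206, 1.359, -1.55]
ft_force: [-1.3, -0.6, -0.4]
grip_width: 0.0555
```

```bash
python3 - <<'E'
from h import *
o=st(); p,d,c=prof(lo=-10,hi=46)
print(proj(c,c2w([0,.0,.17])))
u,v=map(int,proj(c,c2w([0,.01,.17]))); save("j.png",p,(u-133,v-100,u+133,v+100),3)
move([0,.035,.205],RT(0)); 
E
```

```text
{'t': 15.1, 'qpos': [-0.2154, 0.6745, 0.0036, 1.638, 0.1917, 0.9264, -0.6328], 'joint_vel': [0.0005, 0.0176, 0.0006, 0.0168, -0.0009, 0.0009, 0.0027], 'tool_pos': [0.5937, 0.0562, 0.3966], 'tcp_rot': [-1.2058, 1.3587, -1.5501], 'ft_force': [-1.2595, -0.5983, -0.4181], 'ft_torque': [0.1711, -0.0122, -0.0152], 'grip_width': 0.0555}
{-9: (153, 172, 175), -6: (151, 170, 173), -3: (153, 171, 172), 0: (168, 170, 172), 3: (168, 169, 170), 6: (167, 168, 170), 9: (166, 168, 169), 12: (165, 167, 168), 15: (164, 166, 168), 18: (164, 165, 167), 21: (163, 164, 166), 24: (162, 164, 165), 27: (149, 162, 165), 30: (149, 161, 163), 33: (149, 150, 163), 36: (148, 150, 151), 39: (148, 150, 151), 42: (148, 150, 151), 45: (0, 149, 152)}
(np.float64(318.2835899528535), np.float64(246.5258933699488))
xyz [0.2   0.219 0.006] r [ 0.001 -0.     0.119]
```

View pics/j.png

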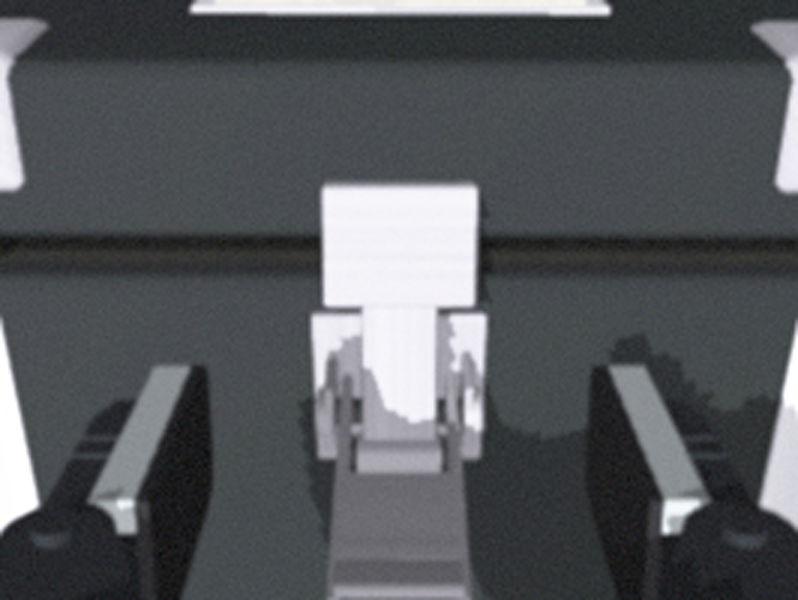

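```bash
python3 - <<'E'
from h import *
prof(xr=9,lo=-75,hi=-8)
for y,z in((.0,.207),(-.005,.207)): move([0,y,z],RT(0))
E
```

```text
{-27: (178, 179, 180), -24: (176, 179, 181), -21: (165, 176, 180), -18: (173, 204, 223), -15: (173, 217, 223), -12: (172, 173, 174), -9: (171, 172, 174)}
xyz [0.548 0.26  0.007] r [ 0.002 -0.     0.119]
xyz [0.597 0.269 0.007] r [ 0.002 -0.     0.119]
```

```bash
python3 - <<'E'
from h import *
move([0,.012,.225],RT(0)); move([0,.008,.209],RT(0))
E
```

```text
xyz [0.462 0.061 0.006] r [ 0.002 -0.     0.119]
xyz [0.473 0.226 0.007] r [ 0.002 -0.     0.119]
```

Emit:
{"name": "carry_out", "arguments": {
  "increments": [
    {"x": 0.1,"y": 0.0,"z": 0,"rx": 0,"ry": 0,"rz": 0.06},
    {"x": 0.4,"y": 0.05,"z": 0.006,"rx": 0.002,"ry": 0,"rz": 0.119},
    {"x": 0.46,"y": 0.06,"z": 0.006,"rx": 0.002,"ry": 0,"rz": 0.119},
    {"x": 0.46,"y": 0.06,"z": 0.006,"rx": 0.002,"ry": 0,"rz": 0.119},
    {"x": 0.47,"y": 0.22,"z": 0.007,"rx": 0.002,"ry": 0,"rz": 0.119},
    {"x": 0.47,"y": 0.22,"z": 0.007,"rx": 0.002,"ry": 0,"rz": 0.119},
    {"x": 0.47,"y": 0.22,"z": 0.007,"rx": 0.002,"ry": 0,"rz": 0.119}
  ],
  "grip": 1
}}

```text
t: 16.08
tool_pos: [0.5804, 0.01, 0.3838]
tcp_rot: [-1.052, 1.421, -1.424]
ft_force: [0.6, 0.5, -0.0]
grip_width: 0.0003
```

```bash
python3 - <<'E'
from h import *
o=st(); Rt=R.from_rotvec(o["tcp_rot"]).as_matrix(); print(w2c(o["tool_pos"]+Rt[:,1]*.173)*1000)
for th in (1.6,1.4,1.2,1.0,.8,.6,.4,.2,.05):
    s=44; y=-26-s*np.cos(th)+8*np.sin(th)+11; z=164+s*np.sin(th)+8*np.cos(th)
    print(th,end=' '); move([0,y/1e3,z/1e3],RT(0))
E
```

```text
{'t': 16.075, 'qpos': [-0.0352, 0.652, -0.1043, 1.731, 0.0917, 0.7599, -0.4794], 'joint_vel': [0.0082, -0.0076, 0.0049, -0.0026, -0.0007, -0.0027, 0.0018], 'tool_pos': [0.5804, 0.01, 0.3838], 'tcp_rot': [-1.0519, 1.4208, -1.4237], 'ft_force': [0.5716, 0.4897, -0.0283], 'ft_torque': [0.0193, 0.0242, 0.0172], 'grip_width': 0.0003}
[  0.87684625  10.84650268 210.79335108]
1.6 xyz [ 0.163  0.03  -0.004] r [-0.002  0.001 -0.001]
1.4 xyz [ 0.252  0.02  -0.004] r [-0.002  0.001 -0.001]
1.2 xyz [ 0.341  0.028 -0.004] r [-0.002  0.001 -0.001]
1.0 xyz [ 0.426  0.054 -0.005] r [-0.002  0.001 -0.001]
0.8 xyz [ 0.505  0.096 -0.005] r [-0.002  0.001 -0.001]
0.6 xyz [ 0.574  0.153 -0.005] r [-0.002  0.001 -0.001]
0.4 xyz [ 0.63   0.222 -0.005] r [-0.002  0.001 -0.001]
0.2 xyz [ 0.672  0.301 -0.006] r [-0.002  0.001 -0.001]
0.05 xyz [ 0.692  0.365 -0.006] r [-0.002  0.001 -0.001]
```

Emit:
{"name": "carry_out", "arguments": {
  "increments": [
    {"x": 0.08,"y": 0.02,"z": 0,"rx": 0,"ry": 0,"rz": 0},
    {"x": 0.13,"y": 0.03,"z": 0,"rx": 0,"ry": 0,"rz": 0},
    {"x": 0.16,"y": 0.03,"z": 0,"rx": 0,"ry": 0,"rz": 0},
    {"x": 0.19,"y": 0.025,"z": 0,"rx": 0,"ry": 0,"rz": 0},
    {"x": 0.22,"y": 0.02,"z": 0,"rx": 0,"ry": 0,"rz": 0},
    {"x": 0.25,"y": 0.02,"z": 0,"rx": 0,"ry": 0,"rz": 0},
    {"x": 0.27,"y": 0.02,"z": 0,"rx": 0,"ry": 0,"rz": 0},
    {"x": 0.29,"y": 0.022,"z": 0,"rx": 0,"ry": 0,"rz": 0},
    {"x": 0.31,"y": 0.025,"z": 0,"rx": 0,"ry": 0,"rz": 0}
  ]
}}

```text
t: 17.2
tool_pos: [0.5711, -0.0206, 0.3812]
tcp_rot: [-1.051, 1.422, -1.424]
ft_force: [1.1, 4.4, -1.8]
grip_width: 0.0001
```

```bash
python3 - <<'E'
from h import *
o=st(); print(w2c(o["ft_force"]+O)); Rt=R.from_rotvec(o["tcp_rot"]).as_matrix(); print(w2c(o["tool_pos"]+Rt[:,1]*.173)*1000)
prof(xr=15,lo=-70,hi=48)
E
```

```text
{'t': 17.2, 'qpos': [0.0206, 0.6445, -0.1091, 1.7608, 0.0963, 0.7379, -0.4341], 'joint_vel': [0.0273, -0.0029, -0.0047, 0.0128, 0.0035, -0.0136, 0.023], 'tool_pos': [0.5711, -0.0206, 0.3812], 'tcp_rot': [-1.0506, 1.422, -1.4243], 'ft_force': [1.1112, 4.3636, -1.8224], 'ft_torque': [1.0008, -0.3254, 0.0335], 'grip_width': 0.0001}
[-0.21447441  4.4977312  -1.82235469]
[  0.91278075 -21.09499714 208.16106844]
{-42: (155, 156, 157), -36: (153, 153, 153), -33: (153, 165, 259), -30: (155, 256, 265), -27: (163, 247, 265), -24: (153, 177, 258), -21: (153, 174, 273), -18: (153, 173, 275), -15: (153, 228, 280), -12: (153, 247, 288), -9: (153, 256, 289), -6: (150, 282, 293), -3: (151, 285, 295), 0: (149, 169, 170), 3: (167, 168, 170), 6: (166, 168, 169), 9: (166, 167, 169), 12: (165, 166, 168), 15: (164, 166, 167), 18: (163, 165, 166), 21: (163, 164, 166), 24: (162, 164, 166), 27: (161, 163, 165), 30: (149, 151, 164), 33: (149, 150, 152), 36: (148, 150, 151), 39: (148, 150, 151), 42: (148, 150, 152), 45: (148, 150, 151), 48: (148, 150, 151)}
```

Emit:
{"name": "carry_out", "arguments": {
  "increments": [
    {"x": 0.03,"y": 0.002,"z": 0,"rx": 0,"ry": 0,"rz": 0},
    {"x": 0.06,"y": 0.01,"z": 0,"rx": 0,"ry": 0,"rz": 0},
    {"x": 0.09,"y": 0.02,"z": 0,"rx": 0,"ry": 0,"rz": 0},
    {"x": 0.12,"y": 0.03,"z": 0,"rx": 0,"ry": 0,"rz": 0},
    {"x": 0.15,"y": 0.043,"z": 0,"rx": 0,"ry": 0,"rz": 0},
    {"x": 0.18,"y": 0.058,"z": 0,"rx": 0,"ry": 0,"rz": 0},
    {"x": 0.205,"y": 0.075,"z": 0,"rx": 0,"ry": 0,"rz": 0}
  ]
}}

```text
t: 18.12
tool_pos: [0.5651, -0.0405, 0.3738]
tcp_rot: [-1.051, 1.422, -1.425]
ft_force: [1.1, 4.4, -1.2]
grip_width: -0.0001
```

```bash
python3 - <<'E'
from h import *
o=st(); print(w2c(o["ft_force"]+O)); Rt=R.from_rotvec(o["tcp_rot"]).as_matrix(); print(w2c(o["tool_pos"]+Rt[:,1]*.173)*1000)
prof(xr=15,lo=-10,hi=48)
E
```

```text
{'t': 18.125, 'qpos': [0.0566, 0.6486, -0.111, 1.783, 0.1019, 0.712, -0.4054], 'joint_vel': [0.0358, 0.0147, 0.0033, 0.0264, 0.0106, -0.0389, 0.0237], 'tool_pos': [0.5651, -0.0405, 0.3738], 'tcp_rot': [-1.0509, 1.4219, -1.4248], 'ft_force': [1.1428, 4.4405, -1.2498], 'ft_torque': [0.9, -0.2306, 0.0143], 'grip_width': -0.0001}
[-0.20676835  4.58055697 -1.2498497 ]
[  0.96860482 -41.9140182  200.75847016]
{-9: (153, 168, 170), -6: (153, 167, 170), -3: (150, 167, 169), 0: (165, 167, 169), 3: (165, 167, 168), 6: (165, 166, 168), 9: (164, 166, 167), 12: (164, 165, 167), 15: (163, 165, 167), 18: (163, 165, 166), 21: (162, 164, 165), 24: (162, 164, 165), 27: (149, 162, 165), 30: (149, 151, 152), 33: (149, 151, 152), 36: (148, 150, 152), 39: (148, 150, 152), 42: (148, 150, 152), 45: (148, 150, 152), 48: (149, 150, 151)}
```

Emit:
{"name": "carry_out", "arguments": {
  "increments": [
    {"x": 0.03,"y": 0.025,"z": 0,"rx": 0,"ry": 0,"rz": 0},
    {"x": 0.06,"y": 0.053,"z": 0,"rx": 0,"ry": 0,"rz": 0},
    {"x": 0.09,"y": 0.085,"z": 0,"rx": 0,"ry": 0,"rz": 0},
    {"x": 0.115,"y": 0.12,"z": 0,"rx": 0,"ry": 0,"rz": 0},
    {"x": 0.135,"y": 0.155,"z": 0,"rx": 0,"ry": 0,"rz": 0},
    {"x": 0.155,"y": 0.19,"z": 0,"rx": 0,"ry": 0,"rz": 0},
    {"x": 0.165,"y": 0.22,"z": 0,"rx": 0,"ry": 0,"rz": 0}
  ]
}}

```text
t: 19.05
tool_pos: [0.5602, -0.0567, 0.3513]
tcp_rot: [-1.051, 1.422, -1.426]
ft_force: [-0.1, -0.6, -0.4]
grip_width: -0.0001
```

```bash
python3 - <<'E'
from h import *
o=st(); print(w2c(o["ft_force"]+O)); Rt=R.from_rotvec(o["tcp_rot"]).as_matrix(); print(w2c(o["tool_pos"]+Rt[:,1]*.173)*1000)
prof(xr=15,lo=-90,hi=48)
E
```

```text
{'t': 19.05, 'qpos': [0.0839, 0.6765, -0.1087, 1.8139, 0.1119, 0.6541, -0.3867], 'joint_vel': [0.0086, 0.0308, 0.0012, 0.0244, 0.0084, -0.0598, 0.0038], 'tool_pos': [0.5602, -0.0567, 0.3513], 'tcp_rot': [-1.0513, 1.4223, -1.4255], 'ft_force': [-0.063, -0.5859, -0.3555], 'ft_torque': [0.0235, -0.019, 0.0368], 'grip_width': -0.0001}
[ 0.11121293 -0.57872598 -0.35554344]
[  1.02844107 -58.94178654 178.29972666]
{-72: (227, 227, 227), -69: (150, 217, 234), -66: (151, 228, 235), -63: (151, 226, 229), -60: (151, 225, 228), -57: (149, 173, 244), -54: (150, 173, 248), -51: (149, 197, 254), -48: (150, 226, 259), -45: (153, 226, 262), -42: (153, 255, 265), -39: (153, 166, 265), -36: (154, 166, 172), -33: (153, 166, 173), -30: (153, 165, 173), -27: (160, 165, 172), -24: (167, 168, 172), -21: (153, 167, 173), -18: (153, 164, 173), -15: (153, 164, 171), -12: (153, 163, 166), -9: (152, 164, 166), -6: (152, 163, 166), -3: (150, 164, 166), 0: (150, 164, 166), 3: (163, 165, 166), 6: (163, 165, 166), 9: (164, 165, 166), 12: (164, 165, 167), 15: (164, 165, 167), 18: (164, 165, 167), 21: (164, 165, 167), 24: (164, 165, 167), 27: (151, 165, 167), 30: (149, 150, 152), 33: (148, 150, 152), 36: (149, 150, 152), 39: (149, 150, 152), 42: (149, 150, 152), 45: (148, 150, 152), 48: (148, 150, 152)}
```

Emit:
{"name": "carry_out", "arguments": {
  "increments": [
    {"x": 0,"y": -0.3,"z": 0,"rx": 0,"ry": 0,"rz": 0},
    {"x": 0.2,"y": -0.8,"z": 0,"rx": 0,"ry": 0,"rz": 0},
    {"x": 0.3,"y": -0.9,"z": 0,"rx": 0,"ry": 0,"rz": 0},
    {"x": 0.3,"y": -0.9,"z": 0,"rx": 0,"ry": 0,"rz": 0},
    {"x": 0.3,"y": -0.9,"z": 0,"rx": 0,"ry": 0,"rz": 0}
  ]
}}

```text
t: 19.73
tool_pos: [0.5509, -0.0844, 0.4402]
tcp_rot: [-1.053, 1.424, -1.423]
ft_force: [0.5, 0.2, -0.0]
grip_width: 0.0001
```

```bash
python3 - <<'E'
from h import *
st(); p,d,c=prof(xr=10,lo=-100,hi=48)
u,v=map(int,proj(c,c2w([0,-.01,.17]))); v=max(v,100); save("k.png",p,(u-133,v-100,u+133,v+100),3)
E
```

```text
{'t': 19.725, 'qpos': [0.1491, 0.5531, -0.1297, 1.7312, 0.0882, 0.8624, -0.3146], 'joint_vel': [-0.0055, 0.0082, -0.0027, -0.0006, 0.002, 0.0018, 0.0006], 'tool_pos': [0.5509, -0.0844, 0.4402], 'tcp_rot': [-1.0532, 1.4237, -1.423], 'ft_force': [0.4607, 0.2092, -0.0019], 'ft_torque': [0.0538, -0.0289, 0.0234], 'grip_width': 0.0001}
{-99: (150, 152, 322), -96: (150, 316, 324), -93: (150, 306, 318), -90: (150, 306, 317), -87: (150, 306, 333), -84: (305, 314, 336), -81: (275, 295, 338), -78: (175, 302, 348), -75: (173, 318, 350), -72: (172, 343, 353), -69: (172, 340, 354), -66: (172, 173, 174), -63: (171, 173, 174), -60: (172, 173, 174), -57: (172, 173, 175), -54: (172, 173, 175), -51: (150, 173, 175), -48: (150, 152, 174), -45: (153, 154, 169), -42: (153, 155, 166), -39: (152, 155, 167), -36: (156, 165, 167), -33: (163, 167, 168), -30: (154, 165, 167), -27: (154, 164, 166), -24: (166, 168, 169), -21: (166, 167, 169), -18: (154, 164, 166), -15: (153, 164, 166), -12: (152, 165, 166), -9: (154, 164, 166), -6: (151, 164, 165), -3: (151, 164, 167), 0: (150, 165, 166), 3: (164, 165, 166), 6: (164, 165, 166), 9: (163, 165, 167), 12: (164, 165, 167), 15: (163, 165, 168), 18: (164, 165, 166), 21: (164, 165, 167), 24: (164, 165, 167), 27: (164, 166, 168), 30: (148, 150, 151), 33: (149, 150, 151), 36: (149, 150, 152), 39: (149, 151, 152), 42: (148, 150, 153)}
```

View pics/k.png

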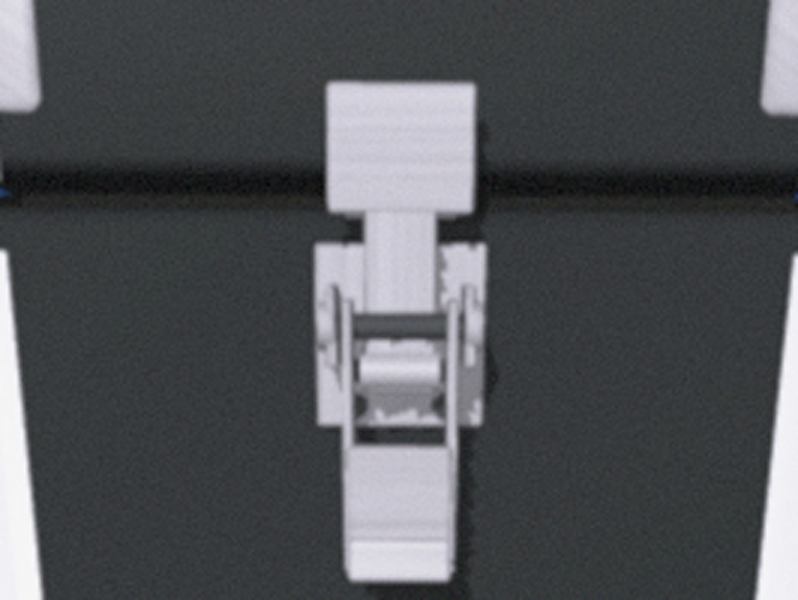

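```bash
python3 - <<'E'
from h import *
z=np.load("pics/wrist1.npz"); c0=dict(T=z["T"],fov_y=z["fov"],cx=z["cx"],cy=z["cy"])
p,d,c=cap("wrist"); u,v=map(int,proj(c,c2w([0,-.01,.17]))); v=max(v,100)
f=lambda c,d,u,v:np.round(w2c(world(c,d,u,v))*1000,1)
print("corner before",f(c0,z["d"],183+20/3,36+126/3),f(c0,z["d"],183+780/3,36+128/3))
print("corner now",f(c,d,u-133+20/3,v-100+105/3),f(c,d,u-133+783/3,v-100+107/3))
print("white before",f(c0,z["d"],183+4/3,36+280/3)," now",f(c,d,u-133+4/3,v-100+255/3))
# cover top far edge profile along x bands
for n,(D,cc) in dict(before=(z["d"],c0),now=(d,c)).items():
    Q=np.array([w2c(world(cc,D,a,b))*1000 for b in range(0,140) for a in range(100,540,3) if D[b,a]>0])
    m=(abs(Q[:,0])>25)&(abs(Q[:,0])<70)&(Q[:,2]>143)&(Q[:,2]<156)
    k=Q[m]; cv=k[(k[:,1]>12)&(k[:,1]<42)]; print(n,"cover max y",np.percentile(k[:,1],99.5),"tilt",np.polyfit(cv[:,1],cv[:,2],1))
E
```

```text
corner before [-86.6  27.2 149.6] [ 86.1  27.1 151.7]
corner now [-85.6  24.7 151.4] [ 85.6  24.5 151.8]
white before [-93.3  -7.2 151.7]  now [-92.7  -7.3 151.7]
before cover max y 53.71778301049787 tilt [-2.88317246e-03  1.50099270e+02]
now cover max y 46.06468016992782 tilt [-2.25675168e-02  1.51136402e+02]
```

```bash
python3 -c "
from h import *
print(ctrl.finish_job())"
```

```text
the job is handed in; nothing more can be done
None
```

The case is closed and the job is handed in after about 20 s of robot time, well under the 69 s limit. I leaned the lever to its front stop, laid the claw down over the keeper and gripped its head at 20 N. I then drew it back until it bit, let go, and swung the lever over centre; it pulled itself shut.

- **Bite:** the claw slid at about 4–5 N of drag. At the end 1 mm of command moved the tip only 0.2 mm, while the pull rose to just under 9 N.
- **Lever swing:** I read about 4.5 N at each of the two stops on the way over.
- **Last look:** the lever lies flat, with its thumb plate level at z of about 173 mm, and the claw lies level over the keeper. The gripper is clear and reads no force.
- **Cover:** its top came in about 2.6 mm, so it leans roughly 0.025 rad by my estimate. That is inside the 0.00–0.03 band but near the top of it, and camera accuracy is about 2 mm.

Two checks did not go to plan:

- **Claw rising:** my first press from above did not leave the claw fully on the strike; it rose about 4 mm afterwards. I lowered it the rest of the way while gripping it.
- **Cover tilt from depth images:** fitting the tilt of the cover's top gave a change of only about 0.02 rad and no usable starting angle. The far edge of the cover appeared to shift 7.6 mm, probably because the image cut it off. I relied on the steel corner marks instead.

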